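Snap the loose cap onto a sample vial with the seating tool

ROBOT

A 6-joint arm with a two-finger parallel gripper is mounted at the origin on a cart in front of the work surface, level with it; the furniture and walls round the work are solid. World frame = base frame: x ahead of the robot, y to its left, z up, the work surface at z = 0. Lengths are in m, angles in rad, forces in N, time in s.
With the tool pointing down it reaches from about 0.225 to 0.875 m from the base axis. Payload 3.4 kg.
Tool frame: the origin (TCP) lies midway between the tips of the shut fingers; the grasp point (between the pads) lies 19 mm behind it; z points along the fingers, y is the line along which they close (so a half turn about z gives the same grasp; the last joint's range is limited). The gripper opens to 85 mm and grips with 20 to 120 N. Pads are 22 mm wide; open, the fingers measure 114 mm over their backs; the gripper's body (76 mm by 85 mm) begins 54 mm behind the grasp point. The pads swing forward as they close: fully open they stand 13 mm farther back than shut.
Start: joints at [-0.121, 0.276, 1.505, -0, 1.361, -0.121], TCP at [0.575, -0, 0.231] pointing down, gripper open.
Joint ranges: [-2.89, 2.89], [-0.75, 2.08], [0.22, 2.7], [-1.18, 4.32], [0.11, 2.71], [-2.7, 2.7]. Speed limits (rad/s): [2.57, 2.57, 3.14, 3.14, 3.14, 3.14].

INTERFACE

Orientations are given as a rotation vector (axis times angle).
In Python, from rig import state, optics, finish_job gives the robot as it stands. The module is installed in compiled form; this text tells all that it offers.
- The arm moves only by the tool arm_command, never from a script. Its argument "plan" is a list of rows, each an object with "gripper": the gripper's target within -1 to 1 (fully open at 1, half-way at 0, shut at -1); "delta_pos": the shift along the tool's x, y, z in mm, a list of three; "twist": the turn about the tool's z in degrees. A call has 1 to 12 rows; each row is the pose to reach, as a shift and turn from the pose commanded when the call began, along the tool's axes at that moment; what a row does not reach only later rows make up. A row lasts 1/12 s, in which the tool goes at most 41.7 mm and 7.16 degrees, less where a joint would pass 70% of its speed; a pose out of reach is approached as far as the arm can. A call with a gripper value outside its range is refused whole. The fingers move at their own pace and stop on an object; "force" is the grip in N (left out, the last holds). Time passes only in rows, so rows that repeat a pose let the fingers close. It gives the time, the measured TCP pose, the force, the opening and the grip force at its end, in the units of the state.
- state(): the state, without advancing time (a new reading comes with each control period).
- optics.read_camera(name): name is "scene" or "side" or "wrist"; returns the picture (420x560x3 uint8, red, green, blue); there is no depth.
- optics.get_calibration(name): a dict with "K" (3x3 intrinsics, pixels), "xyz" and "orientation" of the camera in the world. Camera axes: x right, y down, z forward; pixel columns grow to the right and rows downward; lengths in m; the calibration is good to about 2 mm. A picture is of the moment at which its call begins: read the wrist's pose just before it. get_calibration takes no time and is no camera call; for the wrist camera it gives the pose at the moment of the call.
- finish_job(): hands the job in; it is judged then, once.
The state is a dict: "clock": time; "joint_positions": joint angles; "dq": joint speeds; "joint_efforts": joint torques, N m; "tool_pos": TCP position; "ee_rot": TCP orientation; "ft_force": force on the tool from outside, world axes, zero at the start; "moment": the same for the moment, N m; "finger_gap": finger opening in m; "grip_force": force on a finger pad.
Only numpy, scipy, OpenCV 4.12 (cv2) and the standard library are available. Lean on these libraries where they do the work, as an engineer would, in place of code of your own. Each camera call takes 0.05 s, during which the arm holds its last target. There are 200 camera calls.

TASK

One vial in the aluminium block, the one with the orange cap, is not closed yet: its snap cap only rests on the glass rim. Take the seating tool from its stand, set its cup squarely over that cap and press slowly straight down until you feel the cap click fully home, never with more than about 25 newtons or the glass breaks, then put the tool back upright in its stand. Press only with the tool, not with the fingers, and keep off the two sealed vials.

Things in the scene. Friction and masses are not known exactly. Their poses are not given: they have to be found in the camera images.
- seating_tool: Hand seating tool, 96 mm tall, 0.2 kg, upright: aluminium cup below, black round handle above. Origin: centre of the cup's mouth, its lowest point; z up the handle. Cup 57 mm across at the flared mouth, 52 mm above; bore 43 mm, flaring to 50 mm. The flat pressing anvil inside is screw-set: it lies somewhere 4 to 20 mm above the mouth, out of sight.
- tool_grip (a point): Point on the axis of the tool's handle, 67 mm above the mouth, a good height to grip. The handle is 28 mm in diameter from 44 to 85 mm above the mouth, with a 32 mm knob from 88 to 96 mm.
- tool_stand: Dark steel round stand, fixed, 92 mm across its foot, 24 mm tall, open on top. Origin: centre of its underside. The tool stands mouth down on its inner floor, 8 mm above the bench; the round wall leaves 2.5 mm of play round the mouth and flares out 3 mm at the rim.
- vial_block: Aluminium vial block on a black skid tray, fixed, 130 mm (its x) by 206 mm (its y), 45 mm tall, with six round wells, two rows of three, 74 mm apart. Origin: centre of its underside. The wells' floor is 8 mm above the bench.
- vial: The vial to close: clear glass with a white label, 30 mm across, 75 mm tall, held fast in one of the wells; it carries the orange cap. Origin: centre of its foot, z up. Its mouth has a rolled bead of 30 mm above a 25 mm neck.
- cap: Orange snap cap, 38 mm across, 14 mm tall, loose on the vial. Origin: centre of the underside of its 3 mm top plate, z up. Loose, four sprung tongues rest on the bead and the origin is 80 to 81 mm above the vial's foot; home, the plate lies on the glass, 75 mm above the foot.
- cap_top (a point): Centre of the cap's flat top. Pressed slowly, it resists with a force climbing to 12 to 16 N over 2 to 3 mm; then the tongues snap over the bead, the force drops to nothing and the cap is home, 5 to 6 mm below its start, on rigid glass, where the force climbs steeply. More than 25 N breaks the glass.
- sealed_vial_a: Vial of the same kind with a blue cap already home, 78 mm tall with the cap, held in another well. Origin: centre of its foot.
- sealed_vial_b: Second sealed vial with a blue cap, like the first, in a third well. Origin: centre of its foot.
Mind the look-alikes: they are no part of the job. There is more than one size of the cap; the job needs the smallest. What is shaped like the seating_tool but red is not meant.

How it is judged:
By the outcome, as a careful person would: the job done as asked, in the order asked, and still so for the second after the job is handed in, with the robot touching nothing.
It also fails if it takes over 58 s, if anything falls off the work surface, if the arm or the gripper's body presses on something with over 40 N, if the wrist force passes 120 N, or if a joint passes its speed limit or range.

## Working session

There is one attempt and no reset: what is moved stays moved. The work goes in short steps, Python scripts to look and compute and a tool call to move; the robot and the scene stay as the last step left them, time stands still between calls to the robot, and variables do not carry over. Pictures are saved under pics/ and viewed, at most 10 in all, crops included, and the job is handed in when it is done.

Besides the shell and the picture viewer there is one more tool, called after "Emit:" as name(argument=value, ...) on one line, values as JSON. arm_command: Moves the arm, as the interface text tells. Its arguments: {"type":"object","properties":{"plan":{"type":"array","items":{"type":"object","properties":{"gripper":{"type":"number"},"delta_pos":{"type":"array","items":{"type":"number"}},"twist":{"type":"number"}}}},"force":{"type":"number"}},"required":["plan"]}

```bash
mkdir -p pics
cat > h.py <<'E'
import numpy as np, cv2
from scipy.spatial.transform import Rotation as R
from rig import state, optics, finish_job
def cal(n):
    c=optics.get_calibration(n); o=np.array(c['orientation'])
    M=o if o.shape==(3,3) else (R.from_rotvec(o).as_matrix() if o.size==3 else R.from_quat(o).as_matrix())
    return np.array(c['K']),np.array(c['xyz']),M
def ray(c,u,v):
    K,p,M=c; d=M@np.linalg.inv(K)@np.array([u,v,1.]); return p,d/np.linalg.norm(d)
def onz(c,u,v,z):
    p,d=ray(c,u,v); return p+d*(z-p[2])/d[2]
def proj(c,X):
    K,p,M=c; q=K@(M.T@(np.array(X)-p)); return q[:2]/q[2]
def tri(rays):
    A=np.zeros((3,3));b=np.zeros(3)
    for p,d in rays:
        Q=np.eye(3)-np.outer(d,d);A+=Q;b+=Q@p
    return np.linalg.solve(A,b)
def snap(n,f=None):
    c=cal(n); im=optics.read_camera(n)
    if f: cv2.imwrite('pics/'+f,im[:,:,::-1])
    return c,im
E
python3 - <<'E'
from h import *
s=state();print(s)
for n in('scene','side','wrist'):
    print(n,optics.get_calibration(n)); snap(n,n+'0.png')
E
```

```text
{'clock': 0.0, 'joint_positions': array([-1.21014647e-01,  2.76617131e-01,  1.50617394e+00, -1.70039167e-05,
        1.36076035e+00, -1.21003400e-01]), 'dq': array([ 5.98640429e-04,  4.47194305e-04, -4.32725749e-04, -7.64073674e-05,
       -2.25821757e-03,  1.39468312e-04]), 'joint_efforts': array([ 6.20495921e-04, -4.16768074e+01, -2.45808578e+01, -1.52056768e-04,
        1.11346930e-02,  1.69860516e-05]), 'tool_pos': array([5.74430027e-01, 4.93964487e-05, 2.30410880e-01]), 'ee_rot': array([-2.22036639e+00, -2.22034932e+00,  1.91673448e-03]), 'ft_force': array([0.82705187, 0.04894479, 0.04848269]), 'moment': array([0.0228196 , 0.01241816, 0.01010933]), 'grip_force': 0.0, 'finger_gap': 0.08531147596680949}
scene {'K': array([[418.72624906,   0.        , 282.56188325],
       [  0.        , 418.72624906, 204.90826064],
       [  0.        ,   0.        ,   1.        ]]), 'xyz': array([0.18463267, 0.47022911, 0.66191059]), 'orientation': array([-0.71574841,  2.62083114, -1.10095696])}
side {'K': array([[464.64568881,   0.        , 273.75348877],
       [  0.        , 464.64568881, 207.14656203],
       [  0.        ,   0.        ,   1.        ]]), 'xyz': array([ 0.09895696, -0.98234275,  0.61022156]), 'orientation': array([-2.0019786 ,  0.44195303, -0.23551865])}
wrist {'K': array([[322.89052806,   0.        , 278.2657228 ],
       [  0.        , 322.89052806, 204.11372261],
       [  0.        ,   0.        ,   1.        ]]), 'xyz': array([0.5744037 , 0.07709024, 0.37330824]), 'orientation': array([ 2.83464557e+00,  6.57650833e-04, -7.07548495e-04])}
```

View pics/scene0.png

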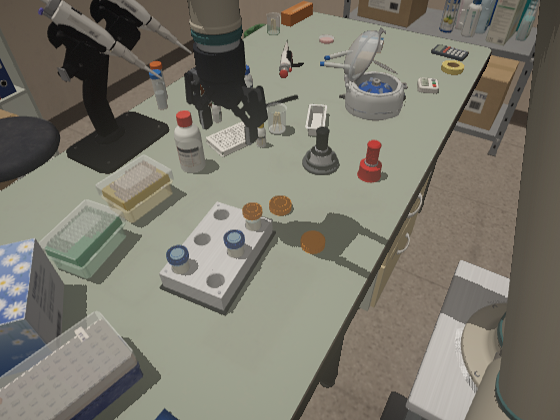

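View pics/side0.png

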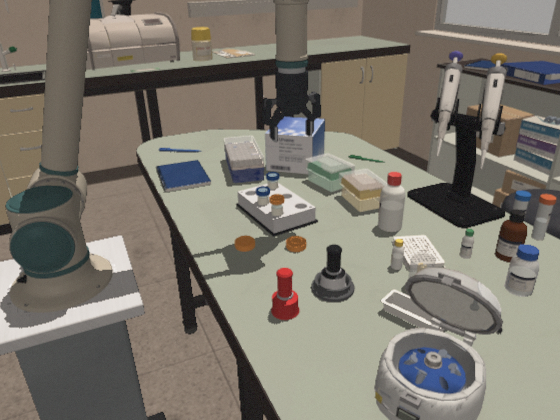

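View pics/wrist0.png

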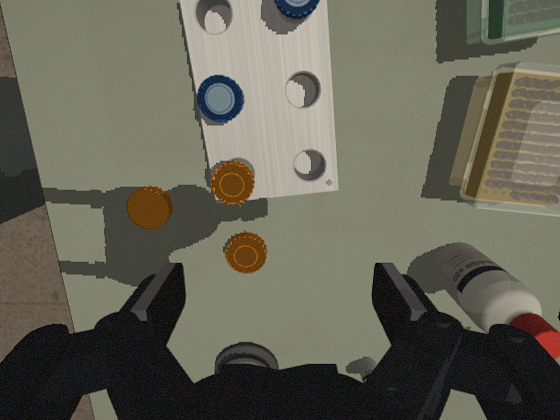

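The scene view shows the tool in its stand at about (320,150), with the red look-alike at (370,165). The orange cap on the vial is at (252,211), or (277,203) in the side view and (233,183) in the wrist view. Two loose orange caps lie on the bench. Next I measure these.

```bash
cat >> h.py <<'E'
def blobs(im,lo,hi,amin=40):
    m=cv2.inRange(cv2.cvtColor(im,cv2.COLOR_RGB2HSV),lo,hi)
    m=cv2.morphologyEx(m,cv2.MORPH_CLOSE,np.ones((5,5),np.uint8))
    n,l,st,ce=cv2.connectedComponentsWithStats(m)
    return [(ce[i].round(1),st[i]) for i in range(1,n) if st[i,4]>=amin]
E
python3 - <<'E'
from h import *
I={n:(cal(n),cv2.imread(f'pics/{n}0.png')[:,:,::-1].copy()) for n in('scene','side','wrist')}
for n,(c,im) in I.items():
    for nm,lo,hi in(('orange',(5,150,60),(18,255,255)),('blue',(100,120,30),(115,255,200)),('dark',(0,0,0),(180,255,45))):
        for ce,st in blobs(im,lo,hi):
            if n=='scene' and nm=='dark' and not(280<ce[0]<345 and 110<ce[1]<190): continue
            if n=='side' and nm=='dark' and not(300<ce[0]<365 and 235<ce[1]<305): continue
            if nm=='dark' and n=='wrist': continue
            print(n,nm,ce,st, onz(c,*ce,0.09 if nm!='dark' else .08).round(4), onz(c,*ce,.007).round(4))
E
```

```text
scene orange [296.7  13.1] [281   0  32  26 504] [ 0.9554 -0.9253  0.09  ] [ 1.0672 -1.1278  0.007 ]
scene orange [155.4  64.7] [149  61  13   8  89] [ 1.1181 -0.3543  0.09  ] [ 1.2535 -0.4739  0.007 ]
scene orange [280.6 205.9] [270 196  21  19 257] [ 0.4876 -0.0272  0.09  ] [ 0.5315 -0.0994  0.007 ]
scene orange [256.2 208.7] [247 203  15  14  73] [0.5244 0.0033 0.09  ] [ 0.5737 -0.0644  0.007 ]
scene orange [313.9 242.2] [301 232  24  21 296] [0.3886 0.0223 0.09  ] [ 0.4181 -0.0428  0.007 ]
scene blue [492.4  12.3] [487   0  11  25  42] [ 0.3373 -1.2891  0.09  ] [ 0.3595 -1.5444  0.007 ]
scene blue [ 5.3 82.7] [  0  60  16  38 278] [ 1.407  -0.0601  0.09  ] [ 1.5844 -0.137   0.007 ]
scene blue [154.9  74. ] [149  70  12   9  81] [ 1.0785 -0.3097  0.09  ] [ 1.2083 -0.4229  0.007 ]
scene blue [374.7  88.1] [359  82  33  12 213] [ 0.5014 -0.5507  0.09  ] [ 0.5473 -0.6989  0.007 ]
scene blue [  5.6 368.3] [  0 361  21  15  82] [0.6534 0.4465 0.09  ] [0.7215 0.443  0.007 ]
scene blue [165.4 416. ] [156 409  21  11 120] [0.4173 0.3803 0.09  ] [0.451  0.3672 0.007 ]
side orange [276.6 19
[... 1236 characters left out ...]
ide dark [333.2 262.7] [322 245  23  34 457] [ 0.5166 -0.3069  0.08  ] [ 0.5741 -0.2139  0.007 ]
wrist orange [232.3 182.6] [ 211  161   43   44 1455] [0.5329 0.0076 0.09  ] [ 0.5208 -0.0128  0.007 ]
wrist orange [149.2 207.2] [ 126  186   47   44 1560] [ 0.4552 -0.0158  0.09  ] [ 0.4202 -0.043   0.007 ]
wrist orange [245.7 252.2] [ 225  231   42   42 1332] [ 0.5429 -0.0615  0.09  ] [ 0.5337 -0.1021  0.007 ]
wrist orange [529.7 323.2] [510 314  39  21 364] [ 0.8365 -0.1429  0.09  ] [ 0.9133 -0.2073  0.007 ]
wrist blue [296.    8.1] [275   0  44  19 509] [0.588 0.146 0.09 ] [0.592  0.1662 0.007 ]
wrist blue [219.9  98.3] [ 197   75   46   47 1017] [0.5257 0.0798 0.09  ] [0.5114 0.0806 0.007 ]
```

Run:
```python
import cv2,numpy as np
a=cv2.imread('pics/scene0.png')[115:185,230:400]; b=cv2.imread('pics/side0.png')[180:320,220:370]
a=cv2.resize(a,None,fx=4,fy=4,interpolation=cv2.INTER_CUBIC); b=cv2.resize(b,(300,280),interpolation=cv2.INTER_CUBIC)
o=np.zeros((570,680,3),np.uint8);o[:280]=a;o[285:565,:300]=b;cv2.imwrite('pics/crop1.png',o)
```

```text
(no output)
```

View pics/crop1.png

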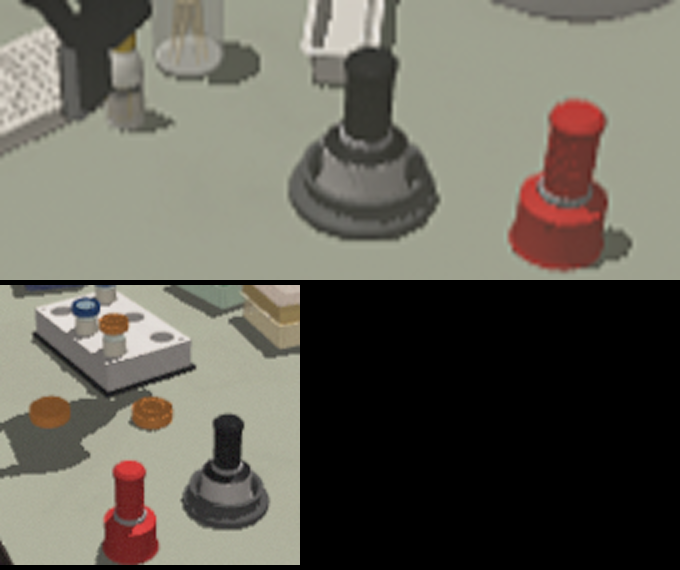

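The crop shows the knob top at scene ≈(322.5,130) and side ≈(334.5,247.5). The stand foot is at about (321,161) in the scene view and (333,288) in the side view. The red look-alike is well to one side.

Run:
```python
from h import *
a,b=cal('scene'),cal('side')
print('knob',onz(a,322.5,130,.104),onz(b,334.5,247.5,.104),tri([ray(a,322.5,130),ray(b,334.5,247.5)]))
print('red',onz(a,230+577/4,115+117/4,.096),onz(b,220+130/2,180+185/2,.096))
print('wristcap z91.5',onz(cal('wrist'),232.3,182.6,.0915),tri([ray(a,252.5,210),ray(b,276.8,200),ray(cal('wrist'),232.3,182.6)]))
```

```text
knob [ 0.52541655 -0.28118006  0.104     ] [ 0.52816175 -0.29092836  0.104     ] [ 0.5292586  -0.28717591  0.10047573]
red [ 0.40358017 -0.30038919  0.096     ] [ 0.40487745 -0.31568464  0.096     ]
wristcap z91.5 [0.5331561  0.00794182 0.0915    ] [0.53224095 0.00480931 0.08221628]
```

Emit:
arm_command(plan=[{"delta_pos":[-20,-4,0],"gripper":1},{"delta_pos":[-50,-10,0],"gripper":1},{"delta_pos":[-85,-16,0],"gripper":1},{"delta_pos":[-120,-23,0],"gripper":1},{"delta_pos":[-155,-30,0],"gripper":1},{"delta_pos":[-190,-37,0],"gripper":1},{"delta_pos":[-220,-43,0],"gripper":1},{"delta_pos":[-240,-47,0],"gripper":1},{"delta_pos":[-250,-47,0],"gripper":1},{"delta_pos":[-250,-47,0],"gripper":1},{"delta_pos":[-250,-47,0],"gripper":1}])

```text
invalid input
```

Run:
```python
from h import *
c,im=snap('wrist','w1.png');np.savez('pics/w1.npz',K=c[0],p=c[1],M=c[2]);print(state()['tool_pos'],c[1],proj(c,[.527,-.286,.104]))
```

```text
[5.74686795e-01 2.44732695e-05 2.30778100e-01] [0.57444836 0.07708476 0.37341983] [236.42033375 437.26489992]
```

View pics/w1.png

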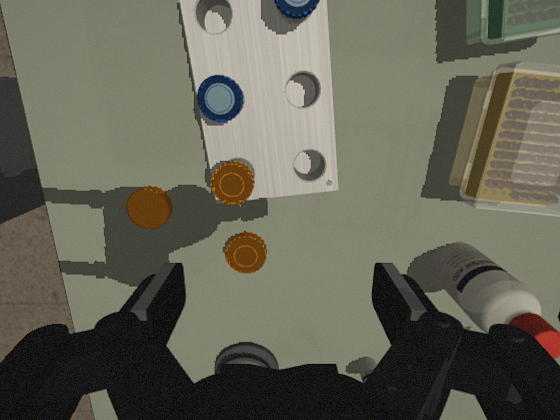

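The call was refused, so the arm hasn't moved and the picture is the same as before. A row may need all three fields, so I'll add "twist".

Emit:
arm_command(plan=[{"delta_pos":[-20,-4,0],"twist":0,"gripper":1},{"delta_pos":[-50,-10,0],"twist":0,"gripper":1},{"delta_pos":[-85,-16,0],"twist":0,"gripper":1},{"delta_pos":[-120,-23,0],"twist":0,"gripper":1},{"delta_pos":[-155,-30,0],"twist":0,"gripper":1},{"delta_pos":[-190,-37,0],"twist":0,"gripper":1},{"delta_pos":[-220,-43,0],"twist":0,"gripper":1},{"delta_pos":[-240,-47,0],"twist":0,"gripper":1},{"delta_pos":[-250,-47,0],"twist":0,"gripper":1},{"delta_pos":[-250,-47,0],"twist":0,"gripper":1},{"delta_pos":[-250,-47,0],"twist":0,"gripper":1}])

```text
clock: 1.12
tool_pos: [0.5281, -0.2494, 0.231]
ee_rot: [-2.221, -2.22, -0.001]
ft_force: [0.0, 0.5, 0.2]
finger_gap: 0.0851
grip_force: 0.0
```

Run:
```python
from h import *
c,im=snap('wrist','w2.png');np.savez('pics/w2.npz',K=c[0],p=c[1],M=c[2]);print(state()['tool_pos'],c[1],proj(c,[.527,-.286,.104]))
```

```text
[ 0.52820767 -0.24879198  0.23113175] [ 0.52783699 -0.17258736  0.3739122 ] [277.08874504 233.93366579]
```

View pics/w2.png

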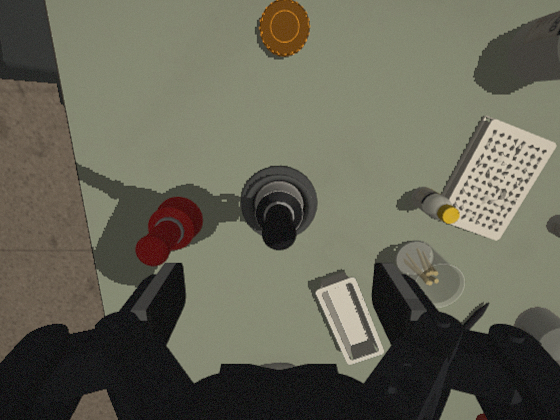

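The wrist view shows the knob top at about (280,233), against a prediction of (277,234), and the stand's ring centred near (279,204). A white tray sits at about (345,315), further in −y.

```bash
cat >> h.py <<'E'
def load(n):
    z=np.load(f'pics/{n}.npz'); return (z['K'],z['p'],z['M']),cv2.imread(f'pics/{n}.png')[:,:,::-1].copy()
E
python3 - <<'E'
from h import *
c,im=load('w2')
g=cv2.cvtColor(im,cv2.COLOR_RGB2GRAY)
for r in range(206,254,4): 
    x=np.where(g[r,255:305]<38)[0]+255; print(r,(x.min(),x.max(),len(x)) if len(x) else None)
print(g[200:256,280])
# stand outer foot: saturation/brightness departure from bench
print(g[200,225:335]); print(g[155:200,279])
for uv in((280,233),(280,234)): print(onz(c,*uv,.104))
print('stand',onz(c,279,203,.0), onz(c,279,203,.024))
print([proj(c,[.5285+.046*np.cos(t),-.288+.046*np.sin(t),0]).round(1) for t in (0,np.pi/2,np.pi)])
# lower obstacle positions
print('tray',onz(c,315,278,.0),onz(c,350,272,0),'redtop',onz(c,153,250,.096))
E
```

```text
206 (np.int64(257), np.int64(304), 32)
210 (np.int64(256), np.int64(304), 40)
214 (np.int64(256), np.int64(304), 40)
218 (np.int64(257), np.int64(303), 40)
222 (np.int64(256), np.int64(298), 42)
226 (np.int64(256), np.int64(296), 39)
230 (np.int64(262), np.int64(295), 34)
234 (np.int64(262), np.int64(295), 34)
238 (np.int64(263), np.int64(294), 32)
242 (np.int64(265), np.int64(292), 28)
246 (np.int64(269), np.int64(288), 20)
250 None
[ 45  55 116 132  56  16  20   8  19  22  26  21  23  19  16  24  27  24
   9  22  11  16  16  18  25  26  15  19  16  20  18  19  17   8  21  18
  29  19  16  19  15  26  21  22  32  31  29  33  20  34  99 138 136 135
 134 135]
[141 130  64  69  72  68  73  63  68  71  66  70  72  70  68  67  35  43
  38  41  36  41  32  40  39  36  34  24  10  30  43  73  74  69  75  49
  17  24  24  21  18  13  19  22  25  24  28  34  31  39  25  37  35  42
  41  45  36  45  52  44  54  44  46  48  48  47  42  36  40  41  44  45
  79 122 118 100 119 124  22  24  22  42  48  65  65  70  76  70  71  73
  74  67 103 139 133 131 134 134 132 133 132 134 135 136 135 136 134 134
 136 135]
[134 134 132 133 134 133 133 132 134 138 110  49  66  70  73  70  74  72
  69  57  68  81  75  65  56  41  85 124 108  96  92  90  86  88  83  98
 107  37  42  40  40  39  43  48  43]
[ 0.52962734 -0.28509226  0.104     ]
[ 0.5296286  -0.28606661  0.104     ]
stand [ 0.52905328 -0.28917302  0.        ] [ 0.52897521 -0.28168983  0.024     ]
[array([316.5, 202.1]), array([278.5, 164.5]), array([240.6, 202.1])]
tray [ 0.57621463 -0.39203784  0.        ] [ 6.21453426e-01 -3.83255981e-01  5.55111512e-17] redtop [ 0.40974651 -0.30566675  0.096     ]
```

Emit:
arm_command(plan=[{"delta_pos":[-20,0,10],"twist":0,"gripper":1},{"delta_pos":[-38,0,30],"twist":0,"gripper":1},{"delta_pos":[-38,0,60],"twist":0,"gripper":1},{"delta_pos":[-38,0,95],"twist":0,"gripper":1},{"delta_pos":[-38,0,130],"twist":0,"gripper":1},{"delta_pos":[-38,0,155],"twist":0,"gripper":1},{"delta_pos":[-38,0,170],"twist":0,"gripper":1},{"delta_pos":[-38,0,175],"twist":0,"gripper":1},{"delta_pos":[-38,0,175],"twist":0,"gripper":1},{"delta_pos":[-38,0,175],"twist":0,"gripper":1}])

```text
clock: 2.0
tool_pos: [0.529, -0.2874, 0.0572]
ee_rot: [2.219, 2.222, 0.001]
ft_force: [1.1, -0.3, 0.5]
finger_gap: 0.0855
grip_force: 0.0
```

Emit:
arm_command(plan=[{"delta_pos":[0,0,0],"twist":0,"gripper":0},{"delta_pos":[0,0,0],"twist":0,"gripper":-0.3},{"delta_pos":[0,0,0],"twist":0,"gripper":-0.5},{"delta_pos":[0,0,0],"twist":0,"gripper":-0.6},{"delta_pos":[0,0,0],"twist":0,"gripper":-0.8},{"delta_pos":[0,0,0],"twist":0,"gripper":-1},{"delta_pos":[0,0,0],"twist":0,"gripper":-1},{"delta_pos":[0,0,0],"twist":0,"gripper":-1},{"delta_pos":[0,0,0],"twist":0,"gripper":-1}], force=70)

```text
clock: 2.75
tool_pos: [0.5284, -0.2883, 0.0571]
ee_rot: [2.221, 2.22, 0.0]
ft_force: [-1.6, 0.7, 6.1]
finger_gap: 0.0272
grip_force: 63.8
```

Emit:
arm_command(plan=[{"delta_pos":[0,0,-5],"twist":0,"gripper":-1},{"delta_pos":[0,0,-15],"twist":0,"gripper":-1},{"delta_pos":[0,0,-30],"twist":0,"gripper":-1},{"delta_pos":[0,0,-55],"twist":0,"gripper":-1},{"delta_pos":[5,0,-80],"twist":0,"gripper":-1},{"delta_pos":[20,0,-105],"twist":0,"gripper":-1},{"delta_pos":[50,0,-120],"twist":0,"gripper":-1},{"delta_pos":[80,0,-128],"twist":0,"gripper":-1},{"delta_pos":[115,0,-128],"twist":0,"gripper":-1},{"delta_pos":[150,0,-128],"twist":0,"gripper":-1},{"delta_pos":[180,0,-128],"twist":0,"gripper":-1},{"delta_pos":[200,0,-128],"twist":0,"gripper":-1}])

```text
clock: 3.75
tool_pos: [0.527, -0.085, 0.1847]
ee_rot: [-2.219, -2.222, -0.001]
ft_force: [0.9, 0.6, -2.7]
finger_gap: 0.0272
grip_force: 64.5
```

Emit:
arm_command(plan=[{"delta_pos":[0,0,0],"twist":0,"gripper":-1},{"delta_pos":[0,0,0],"twist":0,"gripper":-1},{"delta_pos":[0,0,0],"twist":0,"gripper":-1}])

```text
clock: 4.0
tool_pos: [0.5281, -0.0885, 0.1845]
ee_rot: [2.221, 2.221, -0.001]
ft_force: [-0.4, 0.1, -1.7]
finger_gap: 0.0272
grip_force: 64.5
```

Run:
```python
from h import *
o=[]
for n in('wrist','side','scene'):
    c,im=snap(n,n+'3.png');np.savez(f'pics/{n}3.npz',K=c[0],p=c[1],M=c[2])
    o.append(im)
s=state();print(s['tool_pos'],s['ee_rot'],s['ft_force'],cal('wrist')[1])
x=np.array(s['tool_pos']); 
for n in('side','scene'): print(n,proj(cal(n),x-[0,0,.049]))
v=np.zeros((600,800,3),np.uint8); v[:420,:560]=o[0]
K=proj(cal('side'),x-[0,0,.049]).astype(int); a=o[1][K[1]-75:K[1]+45,K[0]-60:K[0]+60]; v[:240,560:]=cv2.resize(a,(240,240))
K=proj(cal('scene'),x-[0,0,.049]).astype(int); a=o[2][K[1]-75:K[1]+45,K[0]-60:K[0]+60];v[300:540,560:]=cv2.resize(a,(240,240))
cv2.imwrite('pics/m3.png',v[:,:,::-1])
```

```text
[ 0.52810091 -0.08910711  0.1842801 ] [ 2.22278626e+00  2.21976526e+00 -4.55642646e-04] [-0.63131801 -0.56126042 -1.85364522] [ 0.52785692 -0.01199     0.32701952]
side [291.05033781 195.51759568]
scene [278.88642647 163.85416889]
```

View pics/m3.png

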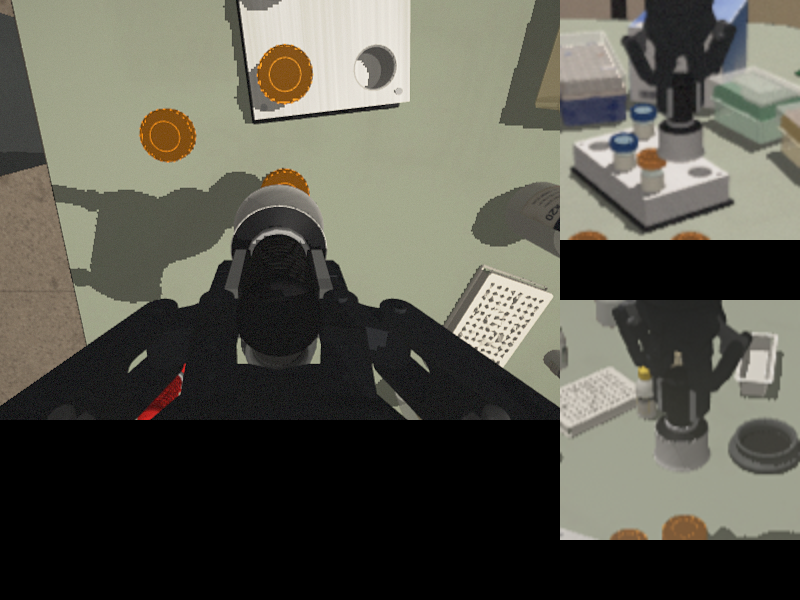

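The tool is held upright. In the wrist view the vial's orange cap is at (285,74), and the cup's silhouette spans about u=233–326 with its top near v≈183. Next I work out the cup-to-cap offset.

Run:
```python
from h import *
c,im=load('wrist3')if False else ((lambda z:(z['K'],z['p'],z['M']))(np.load('pics/wrist3.npz')),cv2.imread('pics/wrist3.png')[:,:,::-1].copy())
for n in('wrist','side','scene'):
    cc=(lambda z:(z['K'],z['p'],z['M']))(np.load(f'pics/{n}3.npz'));i=cv2.imread(f'pics/{n}3.png')[:,:,::-1].copy()
    for ce,st in blobs(i,(5,150,60),(18,255,255)): 
        if 240<ce[0]<300: print(n,ce,st,onz(cc,*ce,.0915).round(4))
g=cv2.cvtColor(im,cv2.COLOR_RGB2GRAY)
print(g[165:250,279]);
for r in(200,210,220,230):print(r,g[r,222:340])
X=np.array([.5281,-.0889,.1843])
for nm,h,rad in(('mouth',0,.0285),('mid',.006,.026),('top',.040,.026)):
    P=np.array([proj(c,X+[rad*np.cos(t),rad*np.sin(t),h-.049]) for t in np.linspace(0,2*np.pi,200)])
    print(nm,'top',P[:,1].min(),'L',P[:,0].min(),P[P[:,0].argmin(),1],'R',P[:,0].max())
```

```text
wrist [284.2  73.8] [ 257   44   56   60 2559] [0.532  0.0066 0.0915]
wrist [286.1 179.2] [261 169  49  27 623] [ 0.5339 -0.0667  0.0915]
side [275.8 199.4] [270 195  14   9  87] [ 0.5232 -0.0097  0.0915]
side [244.6 243.1] [235 236  20  15 239] [ 0.3762 -0.1736  0.0915]
side [295.9 243.7] [287 236  19  16 244] [ 0.4734 -0.2245  0.0915]
scene [278.7 204.2] [270 196  21  19 182] [ 0.4924 -0.0281  0.0915]
scene [256.1 208.1] [247 203  15  13  83] [0.5245 0.0033 0.0915]
[161 161 161 167 146  63  72  67  83  91  90  83  91  85  86  87  84  82
 111 152 150 152 146 136 128 120 112 113 115 115 113 112 113 109 107 106
 106 106 107 116 181 198  37  51  46  50  56  53  51  56  56  50  54  53
  55  57  56  55  54  54  44  48  73  87 111 158 182 172 152  79  22  22
  21  34  26  27  24  29  30  15  35  28  21  20  33]
200 [ 81  85  80  81  85  80  85  82  78  83  84  82  83  82  87  85  81  85
  83  82  83  83 106 117 114 108  90  88  88  91  91  89  90  90  91  94
  95  95  99  98  99 100 100  98 101 105 104 102 102 105 101 106 108 106
 105 106 105 106 110 110 109 105 112 109 112 115 115 111 11
[... 1216 characters left out ...]
63 153 116 155 137  23  35  36
  32  36  38  35  37  35  41  33  37  33  34  41  42  40  33  38  37  40
  35  42  38  30  51  60  65  69  70  75  76  85  93 117 127 148 165 166
 174 173 164 158 157 158 147 141 140 139 126 113 112 100  97  97  85  73
  65  52  54  52  55  50  53  49  49  47  48  47  43  49  50  47  42  49
  37  43  40  46  46  38  36  43  43 119 191 158 163 163 161 162 167 163
 161 162 161 163 166 165 164 162 163 163]
mouth top 185.51789525180718 L 233.85189184970864 226.80477285786077 R 323.0964384895496
mid top 192.07580197979965 L 236.63104442180105 230.5642268419473 R 320.3581455352753
top top 210.39545808937785 L 228.67919587898663 255.49678697142454 R 328.55694061897805
```

Emit:
arm_command(plan=[{"delta_pos":[15,1,0],"twist":0,"gripper":-1},{"delta_pos":[40,2,0],"twist":0,"gripper":-1},{"delta_pos":[65,3,0],"twist":0,"gripper":-1},{"delta_pos":[85,4,0],"twist":0,"gripper":-1},{"delta_pos":[94,4,5],"twist":0,"gripper":-1},{"delta_pos":[94,4,15],"twist":0,"gripper":-1},{"delta_pos":[94,4,25],"twist":0,"gripper":-1},{"delta_pos":[94,4,25],"twist":0,"gripper":-1},{"delta_pos":[94,4,25],"twist":0,"gripper":-1},{"delta_pos":[94,4,25],"twist":0,"gripper":-1}])

```text
clock: 4.98
tool_pos: [0.5321, 0.0049, 0.159]
ee_rot: [-2.223, -2.22, 0.001]
ft_force: [0.4, -0.2, -2.1]
finger_gap: 0.0274
grip_force: 64.5
```

Run:
```python
from h import *
# cap check from wrist3
z=np.load('pics/wrist3.npz');c=(z['K'],z['p'],z['M'])
for y in(.005,.0066,.008):
  P=np.array([proj(c,[.532+.019*np.cos(t),y+.019*np.sin(t),.0915]) for t in np.linspace(0,2*np.pi,200)])
  B=np.array([proj(c,[.532+.019*np.cos(t),y+.019*np.sin(t),.0805]) for t in np.linspace(0,2*np.pi,200)])
  print(y,P.min(0).round(1),P.max(0).round(1),'bottom',B.min(0).round(1),B.max(0).round(1))
x=np.array(state()['tool_pos']);print(x)
v=np.zeros((400,800,3),np.uint8)
for k,n in enumerate(('side','scene')):
    c,im=snap(n,n+'4.png')
    T=x+[0,.0015,-.049]
    print(n,'pred mouth',proj(c,T),'pred cap top',proj(c,T*[1,1,0]+[0,0,.0915]))
    u=proj(c,T).astype(int);v[:,400*k:400*k+400]=cv2.resize(im[u[1]-25:u[1]+25,u[0]-25:u[0]+25],(400,400),interpolation=cv2.INTER_NEAREST); print(u-25)
cv2.imwrite('pics/m4.png',v[:,:,::-1])
```

```text
0.005 [256.3  45.5] [312.2 105.4] bottom [257.3  48.1] [310.6 105.3]
0.0066 [256.2  42.8] [312.2 103. ] bottom [257.2  45.6] [310.7 103. ]
0.008 [256.2  40.5] [312.3 100.9] bottom [257.2  43.3] [310.7 101. ]
[0.53209496 0.00490189 0.15896895]
side pred mouth [276.22637423 189.75871005] pred cap top [276.39232893 196.26426424]
[251 164]
scene pred mouth [251.40697596 200.80371057] pred cap top [251.95201536 207.68831942]
[226 175]
```

View pics/m4.png

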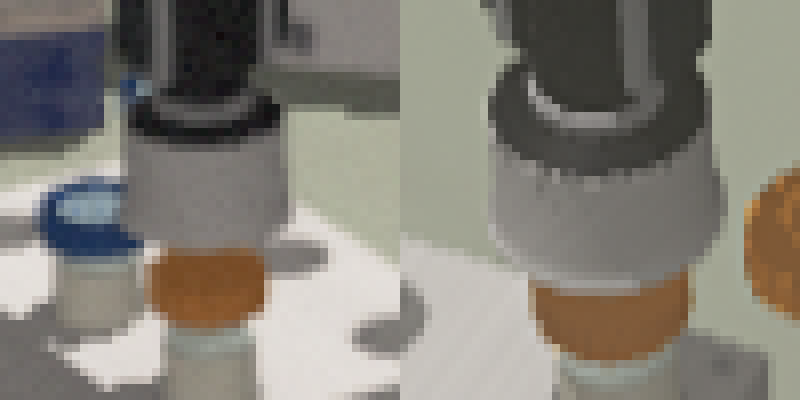

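Both views show the cup centred over the cap to within about 0.5 mm. The side view has cup centre 208 and cap 210 at 8x zoom, and the scene view 605 and 611 with +4 expected. I start descending.

Emit:
arm_command(plan=[{"delta_pos":[0,0,5],"twist":0,"gripper":-1},{"delta_pos":[0,0,10],"twist":0,"gripper":-1},{"delta_pos":[0,0,14],"twist":0,"gripper":-1},{"delta_pos":[0,0,17],"twist":0,"gripper":-1},{"delta_pos":[0,0,19],"twist":0,"gripper":-1},{"delta_pos":[0,0,20],"twist":0,"gripper":-1},{"delta_pos":[0,0,20],"twist":0,"gripper":-1}])

```text
clock: 5.67
tool_pos: [0.5319, 0.0061, 0.139]
ee_rot: [-2.221, -2.221, 0.0]
ft_force: [0.2, 0.5, -1.9]
finger_gap: 0.0273
grip_force: 64.6
```

Emit:
arm_command(plan=[{"delta_pos":[0,0,0.5],"twist":0,"gripper":-1},{"delta_pos":[0,0,1],"twist":0,"gripper":-1},{"delta_pos":[0,0,1.5],"twist":0,"gripper":-1},{"delta_pos":[0,0,1.5],"twist":0,"gripper":-1},{"delta_pos":[0,0,1.5],"twist":0,"gripper":-1}])

```text
clock: 6.08
tool_pos: [0.5321, 0.006, 0.1379]
ee_rot: [2.221, 2.221, 0.0]
ft_force: [0.5, 0.1, -2.4]
finger_gap: 0.0274
grip_force: 64.6
```

Emit:
arm_command(plan=[{"delta_pos":[0,0,0.5],"twist":0,"gripper":-1},{"delta_pos":[0,0,1],"twist":0,"gripper":-1},{"delta_pos":[0,0,1.5],"twist":0,"gripper":-1},{"delta_pos":[0,0,2],"twist":0,"gripper":-1},{"delta_pos":[0,0,2],"twist":0,"gripper":-1}])

```text
clock: 6.5
tool_pos: [0.532, 0.006, 0.1357]
ee_rot: [-2.221, -2.221, 0.0]
ft_force: [0.0, 0.7, -2.6]
finger_gap: 0.0275
grip_force: 64.6
```

Emit:
arm_command(plan=[{"delta_pos":[0,0,0.5],"twist":0,"gripper":-1},{"delta_pos":[0,0,1],"twist":0,"gripper":-1},{"delta_pos":[0,0,1.5],"twist":0,"gripper":-1},{"delta_pos":[0,0,1.5],"twist":0,"gripper":-1},{"delta_pos":[0,0,1.5],"twist":0,"gripper":-1}])

```text
clock: 6.92
tool_pos: [0.532, 0.006, 0.1343]
ee_rot: [2.221, 2.221, 0.0]
ft_force: [-0.1, 0.1, -1.5]
finger_gap: 0.0272
grip_force: 64.6
```

Emit:
arm_command(plan=[{"delta_pos":[0,0,0.5],"twist":0,"gripper":-1},{"delta_pos":[0,0,1],"twist":0,"gripper":-1},{"delta_pos":[0,0,1.5],"twist":0,"gripper":-1},{"delta_pos":[0,0,1.5],"twist":0,"gripper":-1},{"delta_pos":[0,0,1.5],"twist":0,"gripper":-1}])

```text
clock: 7.33
tool_pos: [0.532, 0.006, 0.1328]
ee_rot: [-2.221, -2.221, 0.0]
ft_force: [-0.3, 0.3, -2.2]
finger_gap: 0.0275
grip_force: 64.6
```

Emit:
arm_command(plan=[{"delta_pos":[0,0,0.5],"twist":0,"gripper":-1},{"delta_pos":[0,0,1],"twist":0,"gripper":-1},{"delta_pos":[0,0,1],"twist":0,"gripper":-1},{"delta_pos":[0,0,1],"twist":0,"gripper":-1}])

```text
clock: 7.67
tool_pos: [0.5321, 0.006, 0.1319]
ee_rot: [2.221, 2.221, 0.0]
ft_force: [-0.8, -0.1, -1.0]
finger_gap: 0.0271
grip_force: 64.6
```

Emit:
arm_command(plan=[{"delta_pos":[0,0,0.5],"twist":0,"gripper":-1},{"delta_pos":[0,0,1],"twist":0,"gripper":-1},{"delta_pos":[0,0,1],"twist":0,"gripper":-1},{"delta_pos":[0,0,1],"twist":0,"gripper":-1}])

```text
clock: 8.0
tool_pos: [0.5322, 0.0059, 0.1313]
ee_rot: [2.221, 2.221, 0.001]
ft_force: [-0.8, -0.3, 3.4]
finger_gap: 0.0273
grip_force: 64.8
```

Emit:
arm_command(plan=[{"delta_pos":[0,0,0.5],"twist":0,"gripper":-1},{"delta_pos":[0,0,1],"twist":0,"gripper":-1},{"delta_pos":[0,0,1],"twist":0,"gripper":-1},{"delta_pos":[0,0,1],"twist":0,"gripper":-1}])

```text
clock: 8.33
tool_pos: [0.5323, 0.0059, 0.1306]
ee_rot: [2.221, 2.221, 0.001]
ft_force: [-1.8, -0.0, 6.0]
finger_gap: 0.0275
grip_force: 65.1
```

Emit:
arm_command(plan=[{"delta_pos":[0,0,0.3],"twist":0,"gripper":-1},{"delta_pos":[0,0,0.6],"twist":0,"gripper":-1},{"delta_pos":[0,0,0.6],"twist":0,"gripper":-1}])

```text
clock: 8.58
tool_pos: [0.5324, 0.006, 0.1305]
ee_rot: [2.221, 2.221, 0.001]
ft_force: [-1.9, -0.1, 9.4]
finger_gap: 0.0269
grip_force: 65.2
```

Emit:
arm_command(plan=[{"delta_pos":[0,0,0.3],"twist":0,"gripper":-1},{"delta_pos":[0,0,0.6],"twist":0,"gripper":-1},{"delta_pos":[0,0,0.6],"twist":0,"gripper":-1}])

```text
clock: 8.83
tool_pos: [0.5325, 0.0059, 0.1302]
ee_rot: [2.22, 2.221, 0.002]
ft_force: [-1.9, 0.5, 9.8]
finger_gap: 0.0271
grip_force: 65.3
```

Emit:
arm_command(plan=[{"delta_pos":[0,0,0.3],"twist":0,"gripper":-1},{"delta_pos":[0,0,0.6],"twist":0,"gripper":-1},{"delta_pos":[0,0,0.6],"twist":0,"gripper":-1}])

```text
clock: 9.08
tool_pos: [0.5325, 0.0059, 0.1297]
ee_rot: [2.22, 2.22, 0.002]
ft_force: [-2.6, -0.5, 10.3]
finger_gap: 0.0276
grip_force: 65.3
```

Emit:
arm_command(plan=[{"delta_pos":[0,0,0.3],"twist":0,"gripper":-1},{"delta_pos":[0,0,0.6],"twist":0,"gripper":-1},{"delta_pos":[0,0,0.6],"twist":0,"gripper":-1}])

```text
clock: 9.33
tool_pos: [0.5317, 0.006, 0.1268]
ee_rot: [-2.221, -2.221, 0.001]
ft_force: [0.3, -0.2, -2.7]
finger_gap: 0.0273
grip_force: 64.6
```

The cap clicked. The force fell to baseline and the tool jumped down about 3 mm. I press gently to confirm it rests on rigid glass.

Emit:
arm_command(plan=[{"delta_pos":[0,0,0.3],"twist":0,"gripper":-1},{"delta_pos":[0,0,0.6],"twist":0,"gripper":-1},{"delta_pos":[0,0,0.6],"twist":0,"gripper":-1}])

```text
clock: 9.58
tool_pos: [0.5318, 0.006, 0.1267]
ee_rot: [-2.221, -2.221, 0.001]
ft_force: [-1.4, -0.3, 1.9]
finger_gap: 0.0273
grip_force: 64.8
```

Emit:
arm_command(plan=[{"delta_pos":[0,0,0.3],"twist":0,"gripper":-1},{"delta_pos":[0,0,0.5],"twist":0,"gripper":-1},{"delta_pos":[0,0,0.5],"twist":0,"gripper":-1}])

```text
clock: 9.83
tool_pos: [0.5318, 0.006, 0.1267]
ee_rot: [-2.221, -2.221, 0.0]
ft_force: [-2.9, 0.6, 5.3]
finger_gap: 0.0274
grip_force: 65.0
```

The cap is home: z stays constant while the force rises. Now lift and return; the grasp pose is (-294,-4,+70) from here.

Emit:
arm_command(plan=[{"delta_pos":[0,0,-2],"twist":0,"gripper":-1},{"delta_pos":[0,0,-6],"twist":0,"gripper":-1},{"delta_pos":[0,0,-14],"twist":0,"gripper":-1},{"delta_pos":[0,0,-25],"twist":0,"gripper":-1},{"delta_pos":[0,0,-42],"twist":0,"gripper":-1},{"delta_pos":[-10,0,-55],"twist":0,"gripper":-1},{"delta_pos":[-35,-1,-60],"twist":0,"gripper":-1},{"delta_pos":[-65,-2,-60],"twist":0,"gripper":-1},{"delta_pos":[-95,-3,-60],"twist":0,"gripper":-1},{"delta_pos":[-125,-4,-60],"twist":0,"gripper":-1},{"delta_pos":[-155,-4,-60],"twist":0,"gripper":-1},{"delta_pos":[-180,-4,-60],"twist":0,"gripper":-1}])

```text
clock: 10.83
tool_pos: [0.5282, -0.1762, 0.1868]
ee_rot: [2.221, 2.22, -0.0]
ft_force: [0.3, 0.1, -1.9]
finger_gap: 0.0274
grip_force: 64.6
```

Emit:
arm_command(plan=[{"delta_pos":[-30,0,0],"twist":0,"gripper":-1},{"delta_pos":[-60,0,0],"twist":0,"gripper":-1},{"delta_pos":[-85,0,10],"twist":0,"gripper":-1},{"delta_pos":[-103,0,30],"twist":0,"gripper":-1},{"delta_pos":[-114,0,55],"twist":0,"gripper":-1},{"delta_pos":[-114,0,75],"twist":0,"gripper":-1},{"delta_pos":[-114,0,90],"twist":0,"gripper":-1},{"delta_pos":[-114,0,98],"twist":0,"gripper":-1},{"delta_pos":[-114,0,100],"twist":0,"gripper":-1},{"delta_pos":[-114,0,100],"twist":0,"gripper":-1},{"delta_pos":[-114,0,100],"twist":0,"gripper":-1}])

```text
clock: 11.75
tool_pos: [0.5289, -0.2883, 0.0874]
ee_rot: [2.22, 2.22, 0.001]
ft_force: [0.4, 0.3, -2.8]
finger_gap: 0.0271
grip_force: 64.6
```

Run:
```python
from h import *
v=np.zeros((420,800,3),np.uint8);x=np.array(state()['tool_pos']);print(x)
for k,n in enumerate(('side','scene')):
    c,im=snap(n,n+'5.png');u=proj(c,x+[0,.0015,-.049]).astype(int);print(n,u-35)
    v[:400,400*k:400*k+400]=cv2.resize(im[u[1]-35:u[1]+35,u[0]-35:u[0]+35],(400,400),interpolation=cv2.INTER_NEAREST)
cv2.imwrite('pics/m5.png',v[:,:,::-1])
```

```text
[ 0.52889734 -0.28831654  0.08742565]
side [297 237]
scene [285 115]
```

View pics/m5.png

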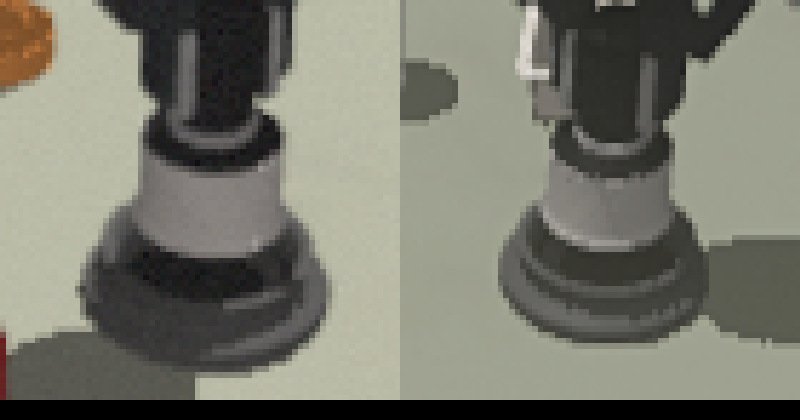

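The cup is centred over the stand in both views, so I lower it.

Emit:
arm_command(plan=[{"delta_pos":[0,0,5],"twist":0,"gripper":-1},{"delta_pos":[0,0,10],"twist":0,"gripper":-1},{"delta_pos":[0,0,14],"twist":0,"gripper":-1},{"delta_pos":[0,0,18],"twist":0,"gripper":-1},{"delta_pos":[0,0,22],"twist":0,"gripper":-1},{"delta_pos":[0,0,25],"twist":0,"gripper":-1},{"delta_pos":[0,0,27],"twist":0,"gripper":-1},{"delta_pos":[0,0,27],"twist":0,"gripper":-1}])

```text
clock: 12.52
tool_pos: [0.5277, -0.2878, 0.0586]
ee_rot: [-2.221, -2.221, 0.0]
ft_force: [-0.5, 1.1, -2.3]
finger_gap: 0.0274
grip_force: 64.6
```

Emit:
arm_command(plan=[{"delta_pos":[0,0,1],"twist":0,"gripper":-1},{"delta_pos":[0,0,2],"twist":0,"gripper":-1},{"delta_pos":[0,0,2.5],"twist":0,"gripper":-1},{"delta_pos":[0,0,2.5],"twist":0,"gripper":-1}])

```text
clock: 12.85
tool_pos: [0.5283, -0.2881, 0.0572]
ee_rot: [2.221, 2.221, 0.0]
ft_force: [0.2, 0.1, -0.3]
finger_gap: 0.0271
grip_force: 64.8
```

Light floor contact. I open gradually, then retreat straight up.

Emit:
arm_command(plan=[{"delta_pos":[0,0,0.5],"twist":0,"gripper":-1},{"delta_pos":[0,0,0.5],"twist":0,"gripper":-0.3},{"delta_pos":[0,0,0.5],"twist":0,"gripper":0},{"delta_pos":[0,0,0.5],"twist":0,"gripper":0.5},{"delta_pos":[0,0,0.5],"twist":0,"gripper":1},{"delta_pos":[0,0,0.5],"twist":0,"gripper":1},{"delta_pos":[0,0,0.5],"twist":0,"gripper":1},{"delta_pos":[0,0,0.5],"twist":0,"gripper":1},{"delta_pos":[0,0,0.5],"twist":0,"gripper":1}])

```text
clock: 13.6
tool_pos: [0.528, -0.288, 0.0563]
ee_rot: [2.221, 2.221, 0.0]
ft_force: [0.1, -0.1, -0.7]
finger_gap: 0.0855
grip_force: 0.0
```

Emit:
arm_command(plan=[{"delta_pos":[0,0,-10],"twist":0,"gripper":1},{"delta_pos":[0,0,-30],"twist":0,"gripper":1},{"delta_pos":[0,0,-60],"twist":0,"gripper":1},{"delta_pos":[0,0,-95],"twist":0,"gripper":1},{"delta_pos":[0,0,-130],"twist":0,"gripper":1},{"delta_pos":[30,0,-155],"twist":0,"gripper":1},{"delta_pos":[60,0,-170],"twist":0,"gripper":1},{"delta_pos":[75,0,-170],"twist":0,"gripper":1},{"delta_pos":[80,0,-170],"twist":0,"gripper":1},{"delta_pos":[80,0,-170],"twist":0,"gripper":1},{"delta_pos":[80,0,-170],"twist":0,"gripper":1}])

```text
clock: 14.52
tool_pos: [0.5274, -0.2083, 0.225]
ee_rot: [-2.22, -2.221, 0.003]
ft_force: [0.3, -0.2, -0.1]
finger_gap: 0.0854
grip_force: 0.0
```

Run:
```python
from h import *
v=np.zeros((420,800,3),np.uint8)
c,im=snap('side','side6.png');a=im[235:305,300:370];b=im[165:235,240:310]
v[:400,:400]=cv2.resize(a,(400,400),interpolation=cv2.INTER_NEAREST);v[:400,400:]=cv2.resize(b,(400,400),interpolation=cv2.INTER_NEAREST)
cv2.imwrite('pics/m6.png',v[:,:,::-1])
```

```text
(no output)
```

View pics/m6.png

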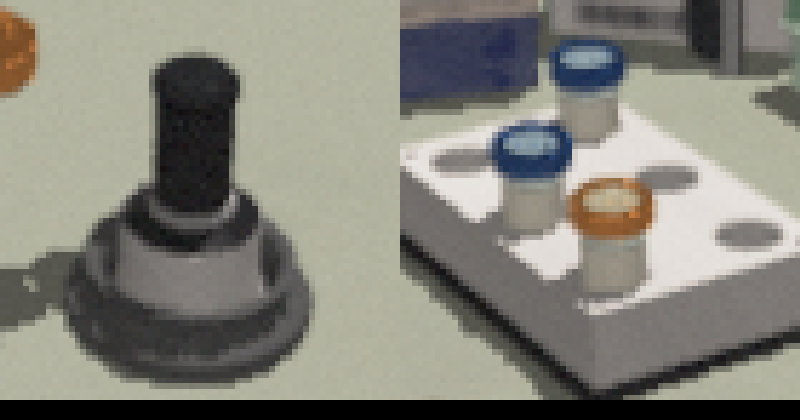

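The tool stands upright in its stand. The orange cap now sits level with the sealed blue ones and shows the same pale centre.

```bash
python3 -c "
from rig import finish_job;print(finish_job())"
```

```text
the job is handed in; nothing more can be done
None
```

The orange cap is clicked home (highest force read about 13 N, under the 25 N limit), the tool is back upright in its stand, and the job was handed in after about 15 s of robot time.

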